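Check a cart axle bush with a go / no-go plug gauge

ROBOT

A 6-joint arm with a two-finger parallel gripper is mounted at the origin on the work surface. World frame = base frame: x ahead of the robot, y to its left, z up, the work surface at z = 0. Lengths are in mm, angles in rad, forces in N, time in s.
With the tool pointing down it reaches from about 350 to 775 mm from the base axis. Payload 7.3 kg.
Tool frame: the origin (TCP) lies on the front face of the gripper's body, between the roots of the fingers; the fingertips stand 66 mm ahead of it and the grasp point (between the pads) lies env.pinch_z ahead of it (env.pinch_z is the distance from the TCP to the grasp point, in mm); z points along the fingers, y is the line along which they close (so a half turn about z gives the same grasp; the last joint's range is limited). The gripper opens to 92 mm and grips with 3 to 60 N. Pads are 19 mm wide; open, the fingers measure 130 mm over their backs; the gripper's body (75 mm by 190 mm) begins 47 mm behind the grasp point.
Start: joints at [1.186, 0.342, 1.524, -0, 1.275, -0.146], TCP at [124.163, 510.12, 292.241] pointing down, gripper open.
Joint ranges: [-2.53, 2.53], [-0.77, 2.02], [0.04, 2.7], [-1, 4.14], [0.28, 2.66], [-3.11, 3.11]. Speed limits (rad/s): [2.57, 2.57, 3.14, 3.14, 3.14, 3.14].

INTERFACE

Orientations are given as a unit quaternion [w, x, y, z].
In Python, from workcell import env gives the robot as it stands.
- The arm moves only by the shell command python3 -m creep 'ROWS' [OPENING] [FORCE]. ROWS is text: rows parted by semicolons, each of 4 numbers parted by spaces: the shift along the tool's x, y, z in mm, then the turn about the tool's z in degrees. A call has 1 to 5 rows; each row shifts and turns the commanded pose from where the row before left it, along the tool's axes as they then stand; what a row does not reach is not made up. A row lasts 1/8 s, in which the tool goes at most 62.5 mm and 10.7 degrees, less where a joint would pass 70% of its speed; a pose out of reach is approached as far as the arm can. A call with a gripper value outside its range is refused whole. OPENING is the finger opening in mm, from 0 to 91.8, set as the call begins (- or left out, the last holds). The fingers move at their own pace and stop on an object; FORCE is the grip in N (left out, the last holds). Time passes only in rows, so rows that do not move let the fingers close. It gives the time, the measured TCP pose, the force, the opening and the grip force at its end, in the units of the state.
- env.get_state(): the state, without advancing time (a new reading comes with each control period).
- env.get_image(name): name is "scene" or "top" or "wrist"; returns a dict with "img" (420x560x3 uint8, red, green, blue), "range_z" (420x560 float32, mm along the optical axis (not along the pixel's ray), 0 where there is no reading), "fov_y" (degrees; the focal length in pixels is half the picture's height over the tangent of half this angle, whatever the lens; pixels are square), "cx", "cy" (the principal point, pixels), "T" (4x4, takes a point from camera to world coordinates); the wrist camera has in their place "mount" (4x4, takes a point from camera to tool coordinates, whose origin is the TCP and whose axes are the flange's). Camera axes: x right, y down, z forward; pixel columns grow to the right and rows downward; lengths in mm; the calibration is good to about 2 mm. A picture is of the moment at which its call begins: read the wrist's pose just before it.
- env.finish_job(): hands the job in; it is judged then, once.
Trained networks look in a picture, given as the dict that the camera call returned (one of the last four; its "shot" number tells which), for a name from the list of things; names that differ only in an ending like _2 or _b are one class to them, and where a whole thing is asked for, a point or a joint stands for the part that bears it (a point fixed in the world has none). Each returns a list of dicts, best first, with "conf" (0 to 1); they miss things now and then, are a little off and sometimes report something else, mostly with a low value. They report only what shows in the picture. A call takes as long as a camera call. They do not tell look-alikes from the thing itself.
- env.find_in(query, picture): "bbox" ([left, top, right, bottom] in pixels, round what is visible of it).
The state is a dict: "time_s": time; "joint_positions": joint angles; "qvel": joint speeds; "tau": joint torques, N m; "tool_pos": TCP position; "orientation": TCP orientation; "ft_force": force on the tool from outside, world axes, zero at the start; "ft_torque": the same for the moment, N m; "opening": opening from 0.0 (shut) to 1.0 (fully open); "finger_force": force on a finger pad.
Only numpy, scipy, OpenCV 4.12 (cv2) and the standard library are available. Lean on these libraries where they do the work, as an engineer would, in place of code of your own. Each camera call takes 0.05 s, during which the arm holds its last target. There are 200 camera calls.

TASK

Check the bronze bush in the axle block for wear: take the plug gauge from its wooden rest, slide the long thinner go end into the bore until the handle's shoulder is fully home against the bush, and draw it out again. Then offer the short thicker no-go end squarely to the bore, centred in its mouth, lean on it with a steady light push of about 10 N for a second to confirm that it is refused, and lay the gauge back in the two notches of its rest (either way round). The gauge is never forced (well under 20 N at all times, sideways pressure included) nor dropped, and the other hardware on the bench stays where it lies.

Things in the scene. Friction and masses are not known exactly. Their poses are not given: they have to be found in the camera images.
- axle_block: Dark cast pillow block on a timber bearer 210 x 80 x 25 mm, fixed, rigid. Origin: centre of the timber's underside on the bench; x along timber and foot, y along the bore, z up. Boss 62 mm across, 30 mm long, top with oil cup 129 mm above the bench; foot bolt heads reach 53 mm. In it a bronze flanged bush 40 mm long, flanges 49 mm across, end faces at y = +20 and -20 mm.
- mouth_a (a point): nominal bore centre at the block's +y bush face, 85 mm above the bench. The bore is a 25 mm through hole along the block's y, usable from both sides, mouths chamfered 2.5 mm at 45 degrees. The casting is rough (shifted core): the real bore is parallel to y but lies 2.5 to 4 mm off this point, sideways, up, down or aslant (not measured: find it by feel)
- mouth_b (a point): the same at the -y bush face; the real bore has the same offset here
- gauge: Double-ended plug gauge, 148 mm long, 0.38 to 0.52 kg, centre of mass about 10 mm from the middle towards the go end. Origin: on its axis, mid-handle; y along the axis towards the go end. Handle: grey hexagonal aluminium bar 32 mm across flats, 37 mm across points, 80 mm long (y = -40 to 40); in its rest two flats stand upright, facing +x and -x.
- go_tip (a point): centre of the go end's end face (gauge y = 86 mm). Go end: bare steel, 24 mm diameter, 46 mm long (y = 40 to 86), the last 3 mm chamfered at 45 degrees to 18 mm
- go_shoulder (a point): centre of the shoulder where the hexagonal handle meets the go end (gauge y = 40 mm); fully home, the shoulder touches the bush face and the go end stands 6 mm out of the far side
- nogo_tip (a point): centre of the no-go end's end face (gauge y = -62 mm). No-go end: bare steel, 27 mm diameter, 22 mm long (y = -40 to -62), the last 3 mm chamfered at 45 degrees to 21 mm: centred, it enters the bush mouth by about 4.5 mm and stops there
- gauge_rest: Wooden rest, fixed: board 75 x 120 x 12 mm with two V-notched cheeks (120 degrees, 52 mm wide, 8 mm thick, at y = +29 and -29 mm) that carry the handle by its lower point. Origin: centre of the board's underside; y along the lying gauge, z up. The lying gauge's axis is 42 mm above the bench, mid-handle within 3 mm of the origin along y; cheek tops at 37 mm; 50 mm free between the cheeks.
- axle_bolt: bystander: loose galvanised hex bolt 22 x 125 mm with washers and nut, lying on the bench; origin on its axis under its head, x along the shank
- spacer: bystander: loose dark steel spacer, 44 mm diameter, 30 mm high, standing on the bench; origin under its centre
- axle_nut: bystander: loose galvanised hex nut, 36 mm across flats, on a 50 mm washer, 22 mm high, flat on the bench; origin under its centre
Things that resemble listed ones, but are neither listed nor needed, are in the scene too. What is shaped like the gauge but yellow is not meant. Several things have the shape of the gauge_rest; the one meant has the colours described above.

How it is judged:
By the outcome, as a careful person would: the job done as asked, in the order asked, and still so for the second after the job is handed in, with the robot touching nothing.
It also fails if it takes over 72 s, if anything falls off the work surface, if the arm or the gripper's body presses on something with over 40 N, if the wrist force passes 120 N, or if a joint passes its speed limit or range.

## Working session

There is one attempt and no reset: what is moved stays moved. The work goes in short steps, Python scripts to look and compute and a shell command to move; the robot and the scene stay as the last step left them, time stands still between calls to the robot, and variables do not carry over. Pictures are saved under pics/ and viewed, at most 10 in all, crops included, and the job is handed in when it is done.

```bash
mkdir -p pics; ls
cat > h.py <<'E'
from workcell import env
import numpy as np, cv2
from scipy.spatial.transform import Rotation as R
def Tt(s=None):
    s=s or env.get_state(); q=s["orientation"]; T=np.eye(4)
    T[:3,:3]=R.from_quat([q[1],q[2],q[3],q[0]]).as_matrix(); T[:3,3]=s["tool_pos"]; return T
def shot(name):
    s=env.get_state(); p=env.get_image(name)
    if name=="wrist": p["T"]=Tt(s)@p["mount"]
    return p
def cloud(p):
    z=p["range_z"]; h,w=z.shape; f=h/2/np.tan(np.radians(p["fov_y"])/2)
    u,v=np.meshgrid(np.arange(w),np.arange(h))
    P=np.stack([(u-p["cx"])/f*z,(v-p["cy"])/f*z,z,np.ones_like(z)],-1)@p["T"].T
    P=P[...,:3].copy(); P[z==0]=np.nan; return P
def save(p,n,box=None,k=1):
    im=p["img"][...,::-1]
    if box: im=im[box[1]:box[3],box[0]:box[2]]
    cv2.imwrite("pics/"+n,cv2.resize(im,None,fx=k,fy=k,interpolation=cv2.INTER_CUBIC))
E
python3 - <<'E'
from h import *
s=env.get_state(); print(s, env.pinch_z); print(Tt().round(3))
for n in("top","scene"):
    p=shot(n); save(p,n+"1.png"); P=cloud(p)
    print(n,p["T"].round(2).tolist())
    for q in("axle_block","gauge","gauge_rest","axle_bolt","spacer","axle_nut"):
        for d in env.find_in(q,p):
            b=[int(x) for x in d["bbox"]]; c=P[max(b[1],0):b[3],max(b[0],0):b[2]].reshape(-1,3)
            c=c[c[:,2]>8]
            print(q,round(d["conf"],2),b,np.nanmedian(c,0).round() if len(c) else None, np.nanmax(c[:,2]).round() if len(c) else None)
E
```

```text
pics
{'time_s': 0.0, 'joint_positions': array([ 1.18598974e+00,  3.42701082e-01,  1.52499639e+00,  6.50274253e-06,
        1.27540569e+00, -1.45978719e-01]), 'qvel': array([-0.00108148, -0.00011424,  0.00069883,  0.00097755, -0.00060856,
       -0.00028246]), 'tau': array([-3.14545950e-04, -4.31237483e+01, -2.44217420e+01,  7.16686388e-02,
        5.59272605e-02, -9.94235324e-05]), 'tool_pos': array([124.04742477, 509.82365609, 291.56332361]), 'orientation': array([-2.01094425e-04,  1.19131242e-01,  9.92878229e-01, -7.27993856e-04]), 'ft_force': array([-0.27706345, -0.33578065,  0.55059242]), 'ft_torque': array([ 0.02930095, -0.0184053 , -0.0167258 ]), 'finger_force': 0.0, 'opening': 1.0019120021942753} 46.699999999999996
[[-9.72000e-01  2.37000e-01 -1.00000e-03  1.24047e+02]
 [ 2.37000e-01  9.72000e-01 -1.00000e-03  5.09824e+02]
 [ 0.00000e+00 -1.00000e-03 -1.00000e+00  2.91563e+02]
 [ 0.00000e+00  0.00000e+00  0.00000e+00  1.00000e+00]]
top [[-0.01, -0.99, 0.13, 425.78], [-1.0, 0.0, -0.0, 79.61], [0.0, -0.13, -0.99, 1108.62], [0.0, 0.0, 0.0, 1.0]]
axle_block 0.95 [362, 166, 415, 26
[... 631 characters left out ...]
[0.0, 0.0, 0.0, 1.0]]
axle_block 0.6 [163, 195, 203, 268] [ 564. -168.   29.] 131.0
gauge 0.96 [362, 212, 377, 264] [657. 281.  29.] 37.0
gauge 0.93 [281, 178, 328, 211] [524. 158.  50.] 64.0
gauge 0.8 [285, 142, 335, 165] [362. 214.  28.] 40.0
gauge_rest 0.91 [347, 127, 392, 152] [332. 396.  13.] 38.0
gauge_rest 0.79 [279, 192, 328, 221] [532. 137.  18.] 64.0
axle_bolt 0.9 [213, 294, 262, 342] [801. -65.  33.] 50.0
axle_bolt 0.46 [298, 278, 319, 291] [748. 101.  23.] 27.0
spacer 0.71 [235, 165, 253, 183] [390.   8.  30.] 36.0
spacer 0.7 [285, 193, 328, 223] [533. 139.  16.] 64.0
axle_nut 0.68 [297, 274, 318, 295] [746. 102.  22.] 27.0
axle_nut 0.49 [215, 292, 262, 340] [797. -68.  34.] 50.0
```

Run:
```python
import cv2,numpy as np
a=cv2.imread("pics/top1.png");b=cv2.imread("pics/scene1.png")
cv2.imwrite("pics/both.png",cv2.resize(np.vstack([a,b]),(400,600)) )
```

```text
(no output)
```

View pics/top1.png

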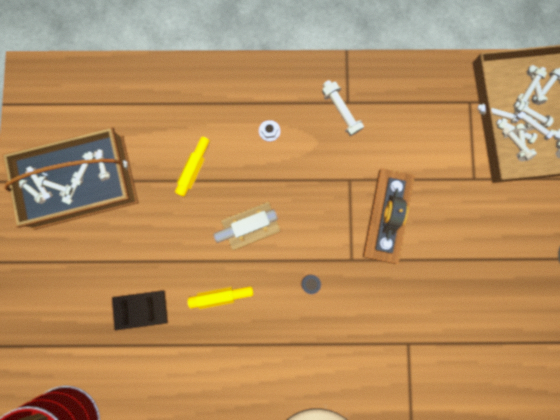

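View pics/scene1.png

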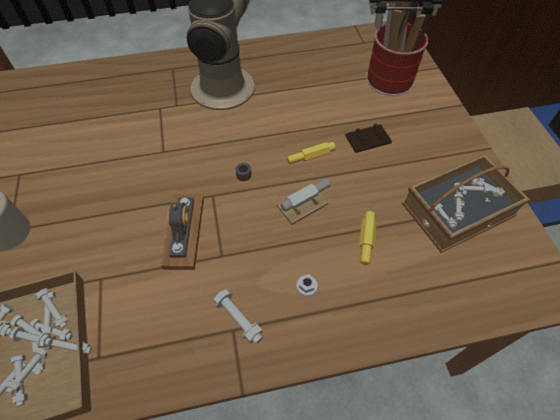

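The one meant is the grey gauge in the wooden rest, at top-view (247,227) and scene (305,195). The yellow ones at (192,166) and (220,298) and the black rest at (140,310) are look-alikes. In the top view its go end points left (+y) and the block stands at (390,215). I'll move over the gauge and confirm with a wrist crop.

```bash
python3 -m creep '-46.5 -25.7 0 0;-46.5 -25.7 0 0;-46.5 -25.7 0 0;-46.5 -25.7 0 0;-46.5 -25.7 0 0'; python3 -m creep '-46.5 -25.7 0 0;-46.5 -25.7 0 0;-46.5 -25.7 0 0;-46.5 -25.7 0 0;-46.5 -25.7 0 0'; python3 -m creep '0 0 0 10;0 0 0 10;0 0 0 10;0 0 0 10;0 0 0 10'; python3 -m creep '0 0 0 5.8;0 0 0 0;0 0 0 0'
python3 - <<'E'
from h import *
p=shot("wrist"); save(p,"w1.png"); print(p["mount"].round(3).tolist(),p["fov_y"]); np.save("P1.npy",cloud(p)); np.save("T1.npy",Tt())
cv2.imwrite("pics/w1full.png",p["img"][...,::-1]); print(env.get_state()["joint_positions"].round(3))
E
```

```text
time_s: 1.32
tool_pos: [320.8, 329.0, 292.5]
orientation: [0.0, 0.119, 0.993, 0.0]
ft_force: [1.4, 0.6, 1.5]
opening: 0.994
finger_force: 0.0
time_s: 1.95
tool_pos: [516.4, 149.0, 292.4]
orientation: [0.0, 0.119, 0.993, 0.0]
ft_force: [0.2, -0.8, -0.1]
opening: 1.001
finger_force: 0.0
time_s: 2.58
tool_pos: [515.2, 150.4, 292.2]
orientation: [-0.0, 0.53, 0.848, 0.0]
ft_force: [-0.4, -0.1, 0.6]
opening: 0.998
finger_force: 0.0
time_s: 2.95
tool_pos: [515.2, 150.4, 292.2]
orientation: [-0.0, 0.569, 0.822, 0.0]
ft_force: [0.3, -0.2, -0.0]
opening: 1.001
finger_force: 0.0
[[0.0, -0.951, -0.309, 83.913], [1.0, 0.0, 0.001, -0.136], [-0.001, -0.309, 0.951, -92.219], [0.0, 0.0, 0.0, 1.0]] 63.610788338602816
[ 0.141  0.363  1.492  0.     1.286 -0.219]
```

View pics/w1.png

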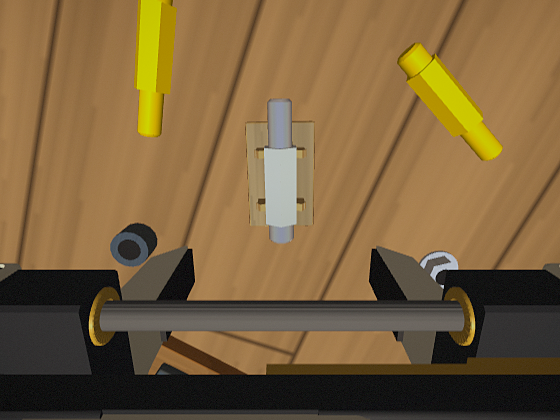

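The wrist view shows the grey gauge in the pale wooden rest at (280,190). The long thin go end points up to (280,105), along tool +x, and the short no-go end is at (281,235). The yellow gauges are off to either side, so the target is confirmed. Next I'll fit its axis.

```bash
cat >> h.py <<'E'
def fitgauge(P,img,T):
    # steel+handle points in tool frame
    Q=(P-T[:3,3])@T[:3,:3]; z=P[...,2]
    im=img.astype(int); sat=im.max(-1)-im.min(-1)
    m=(z>40)&(z<80)&(sat<45)&(abs(Q[...,1])<40)
    n,l,st,c=cv2.connectedComponentsWithStats(m.astype(np.uint8)); k=1+np.argmax(st[1:,4]); m=l==k
    return Q[m],P[m],st[k]
E
python3 - <<'E'
from h import *
P=np.load("P1.npy");T=np.load("T1.npy"); img=cv2.imread("pics/w1full.png")
Q,W,st=fitgauge(P,img,T); print(st,Q.min(0).round(1),Q.max(0).round(1),np.nanpercentile(W[:,2],[1,50,99]).round(1))
# per-x-bin midpoint of y extents
xs=[];ys=[]
for x in np.arange(Q[:,0].min()+3,Q[:,0].max()-3,4):
    b=Q[abs(Q[:,0]-x)<2]; 
    if len(b)<10: continue
    lo,hi=np.percentile(b[:,1],[2,98]); xs.append(x);ys.append((lo+hi)/2); print(x.round(1),lo.round(1),hi.round(1),W[abs(Q[:,0]-x)<2][:,2].max().round(1))
f=np.polyfit(xs,ys,1); print("slope deg",np.degrees(np.arctan(f[0])),"y0",f[1])
E
```

```text
[ 264   99   33  144 4026] [-66.6 -17.4 230.2] [ 80.3  15.5 250.2] [44.8 53.8 60.6]
-63.6 -13.1 12.4 56.4
-59.6 -13.3 12.7 56.1
-55.6 -13.2 12.6 56.0
-51.6 -13.2 12.6 56.5
-47.6 -12.0 12.1 56.1
-43.6 -16.1 15.4 61.2
-39.6 -16.0 15.1 60.9
-35.6 -15.8 15.4 61.1
-31.6 -15.9 15.0 61.0
-27.6 -15.5 14.9 60.8
-23.6 -15.8 15.2 62.1
-19.6 -16.4 15.1 61.0
-15.6 -16.8 15.1 60.7
-11.6 -16.4 14.7 61.4
-7.6 -16.6 15.0 61.0
-3.6 -16.5 14.9 60.7
0.4 -16.1 14.9 60.2
4.4 -16.4 14.8 61.4
8.4 -15.9 14.7 61.5
12.4 -16.3 14.7 61.6
16.4 -16.8 13.6 61.3
20.4 -17.2 13.6 60.9
24.4 -17.1 13.5 60.6
28.4 -17.1 13.4 60.7
32.4 -17.0 13.4 61.1
36.4 -16.5 12.8 59.7
40.4 -13.2 9.6 54.7
44.4 -13.2 9.5 55.2
48.4 -13.2 9.5 55.3
52.4 -13.1 9.5 54.9
56.4 -13.0 9.4 54.7
60.4 -12.9 9.4 54.5
64.4 -12.9 9.4 55.5
68.4 -12.9 9.3 55.8
72.4 -13.9 9.3 55.2
76.4 -13.8 9.2 55.2
slope deg -0.9165232818994953 y0 -0.9995618576778087
```

```bash
python3 -m creep '-5 -0.9 0 -0.9;0 0 40 0;0 0 40 0;0 0 40 0;0 0 30 0' 70; python3 -m creep '0 0 20 0;0 0 15 0;0 0 10 0;0 0 7 0;0 0 0 0';  python3 -m creep '0 0 0 0;0 0 0 0'
python3 - <<'E'
from h import *
p=shot("wrist"); save(p,"w2.png"); print(env.get_state()["tool_pos"],Tt().round(4)[:3,:3].tolist())
E
```

```text
time_s: 3.62
tool_pos: [515.7, 145.0, 140.6]
orientation: [-0.0, 0.563, 0.827, -0.0]
ft_force: [-0.1, -0.2, 0.0]
opening: 0.759
finger_force: 0.0
time_s: 4.25
tool_pos: [516.1, 145.4, 90.2]
orientation: [-0.0, 0.563, 0.826, 0.0]
ft_force: [-0.0, 0.5, 0.2]
opening: 0.761
finger_force: 0.0
time_s: 4.5
tool_pos: [516.4, 145.5, 90.7]
orientation: [0.0, 0.563, 0.826, 0.0]
ft_force: [-0.7, 0.4, 0.3]
opening: 0.764
finger_force: 0.0
[516.31495931 145.47441413  90.67280986] [[-0.3652, 0.9309, 0.0009], [0.9309, 0.3652, 0.0002], [-0.0001, 0.0009, -1.0]]
```

View pics/w2.png

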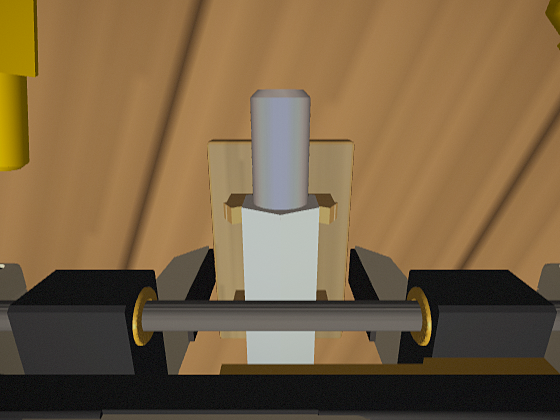

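The gauge sits centred between the open fingers (pixels 243–319, middle 281). I'll close on it and lift a little.

```bash
python3 -m creep '0 0 0 0;0 0 0 0;0 0 0 0;0 0 0 0;0 0 0 0' 36 10;python3 -m creep '0 0 0 0;0 0 0 0;0 0 0 0;0 0 0 0;0 0 0 0' 28 45; python3 -m creep '0 0 -5 0;0 0 -10 0;0 0 -15 0;0 0 -30 0;0 0 -30 0';python3 -m creep '0 0 -35 0;0 0 -35 0;0 0 -30 0;0 0 0 0;0 0 0 0'
python3 - <<'E'
from h import *
p=shot("wrist");T=Tt();P=cloud(p); save(p,"w3.png");np.save("P3.npy",P);np.save("T3.npy",T)
s=env.get_state();print(s["tool_pos"],s["ft_force"],s["ft_torque"],s["joint_positions"].round(3))
Q=((P-T[:3,3])@T[:3,:3]); im=p["img"].astype(int); sat=im.max(-1)-im.min(-1)
m=(Q[...,2]<75)&(Q[...,2]>10)&(Q[...,0]>25)&(abs(Q[...,1])<22)
q=Q[m]
for x in range(26,90,4):
    b=q[abs(q[:,0]-x)<2]
    if len(b)>20: print(x,np.percentile(b[:,1],[2,98]).round(1),np.percentile(b[:,2],[2,10]).round(1),len(b))
print(q[:,0].max())
# block in top image
p=shot("top");P=cloud(p); np.save("Ptop.npy",P); im=p["img"];cv2.imwrite("pics/t2.png",im[...,::-1])
E
```

```text
time_s: 5.18
tool_pos: [516.1, 145.4, 90.2]
orientation: [-0.0, 0.563, 0.826, 0.0]
ft_force: [0.2, -1.3, -0.6]
opening: 0.392
finger_force: 0.0
time_s: 5.8
tool_pos: [515.9, 145.4, 90.2]
orientation: [-0.0, 0.563, 0.826, -0.0]
ft_force: [-2.5, -1.5, 1.9]
opening: 0.343
finger_force: 45.0
time_s: 6.42
tool_pos: [516.1, 145.5, 181.9]
orientation: [0.0, 0.563, 0.826, 0.0]
ft_force: [0.5, 0.6, -4.2]
opening: 0.34
finger_force: 45.0
time_s: 7.05
tool_pos: [515.4, 145.3, 279.3]
orientation: [-0.001, 0.563, 0.826, -0.0]
ft_force: [-1.3, 0.3, -4.7]
opening: 0.34
finger_force: 45.0
[515.3338597  145.32220507 278.81356269] [-0.14569656 -0.289492   -4.86326515] [-0.12159035  0.02261183  0.02343817] [ 0.132  0.373  1.516  0.     1.255 -0.242]
26 [-15.1  15.5] [29.3 30.4] 507
30 [-15.1  15.3] [29.5 30.4] 689
34 [-15.2  15.6] [29.3 30.4] 706
38 [-15.3  15.4] [29.5 30.5] 821
42 [-15.   15.5] [31.6 34.2] 964
46 [-10.9  11.3] [35.3 35.9] 524
50 [-10.9  11.1] [35.4 36. ] 542
54 [-10.7  11. ] [35.4 36. ] 549
58 [-11.1  11.4] [35.3 35.9] 571
62 [-11.   11.2] [35.4 36. ] 600
66 [-10.8  11.1] [35.3 35.8] 604
70 [-10.8  11. ] [35.2 35.9] 618
74 [-11.   11.3] [35.4 36. ] 643
78 [-11.   11.2] [35.3 35.9] 667
82 [-10.9  11.1] [35.4 36.1] 677
86 [-9.3  9.6] [37.1 37.6] 304
86.08224632859958
```

```bash
python3 -m creep '-21 -8 0 0;-42.6 -16.7 0 0;-42.6 -16.7 0 0;-42.6 -16.7 0 0;-42.6 -16.7 0 0'; python3 -m creep '-42.6 -16.7 0 0;-42.6 -16.7 0 0;-42.6 -16.7 0 0;-42.6 -16.7 0 0;-42.6 -16.7 0 0';python3 -m creep '-21 -8 0 0;0 0 0 10;0 0 0 10;0 0 0 10.7;0 0 0 0'
python3 - <<'E'
from h import *
p=shot("wrist");T=Tt();P=cloud(p); save(p,"w4.png");np.save("P4.npy",P);np.save("T4.npy",T)
s=env.get_state();print(s["tool_pos"],s["ft_force"],np.degrees(np.arctan2(T[1,0],T[0,0])))
E
```

```text
time_s: 7.78
tool_pos: [515.8, -61.4, 278.9]
orientation: [-0.001, 0.563, 0.826, -0.0]
ft_force: [0.5, -0.8, -4.4]
opening: 0.345
finger_force: 45.0
time_s: 8.4
tool_pos: [516.0, -290.2, 278.6]
orientation: [-0.001, 0.563, 0.826, 0.0]
ft_force: [0.8, 0.0, -5.2]
opening: 0.348
finger_force: 45.0
time_s: 9.02
tool_pos: [516.6, -310.7, 279.2]
orientation: [-0.001, 0.761, 0.648, -0.0]
ft_force: [0.0, -0.4, -3.4]
opening: 0.346
finger_force: 45.0
[ 516.60161385 -310.74632684  279.41563531] [-0.45998453 -0.79455291 -4.76754035] 80.97169166984264
```

View pics/w4.png

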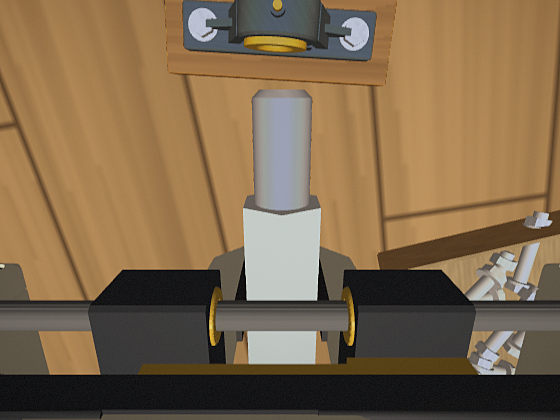

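The block shows at the top of the frame. The timber's near edge runs from (168,72) to (385,85), about 3.4° off square to the gauge, and the bronze flange is at (277,44). I'll fit it.

Run:
```python
from h import *
P=np.load("P4.npy");T=np.load("T4.npy");Q=(P-T[:3,3])@T[:3,:3]
z=P[...,2]; m=(z>18)&(z<32)&(Q[...,0]>60)
m[120:]=False; m[:, :160]=False; m[:,395:]=False
E=[]
for u in range(175,382):
    r=np.where(m[:,u])[0]
    if len(r): E.append(Q[r.max(),u,:2])
E=np.array(E); f=np.polyfit(E[:,1],E[:,0],1)
for _ in range(3):
    r=E[:,0]-np.polyval(f,E[:,1]); k=abs(r)<1.5; f=np.polyfit(E[k,1],E[k,0],1)
print("front edge slope deg",np.degrees(np.arctan(f[0])),"x at y0",f[1],k.sum(),len(E), (r[k]).std())
print("timber z",np.nanmedian(P[m][:,2]))
# side edges
for side in (0,1):
    S=[]
    for v in range(2,70):
        c=np.where(m[v])[0]
        if len(c)>20: S.append(Q[v,c.min() if side==0 else c.max(),:2])
    S=np.array(S); g=np.polyfit(S[:,0],S[:,1],1)
    for _ in range(3):
        r=S[:,1]-np.polyval(g,S[:,0]); k=abs(r)<2; g=np.polyfit(S[k,0],S[k,1],1)
    print("side",side,np.degrees(np.arctan(g[0])),"y at x=200",np.polyval(g,200),k.sum())
# boss points
b=(z>62)&(Q[...,0]>100)&(abs(Q[...,1])<60); B=Q[b]; 
print("boss x",np.percentile(B[:,0],[0,1,5,50,99]).round(1),"y",np.percentile(B[:,1],[1,99]).round(1),"zmax",np.nanmax(z[b]))
im=cv2.imread("pics/w4.png").astype(int); yel=b&(im[...,2]>im[...,0]+60)
G=Q[yel]; print("bronze",len(G),np.percentile(G[:,0],[1,50,99]).round(1),np.percentile(G[:,1],[1,50,99]).round(1),np.percentile(P[yel][:,2],[1,50,99]).round(1))
```

```text
front edge slope deg -3.313617315434053 x at y0 99.22671426727969 207 207 0.22500472774458277
timber z 24.546491797036424
side 0 3.203313727681315 y at x=200 -103.01129491314552 68
side 1 2.4324449205691026 y at x=200 104.62430467939463 68
boss x [117.9 118.3 119.7 131.9 149. ] y [-39.8  35.5] zmax 131.0212712703821
bronze 928 [118.  120.8 140.7] [-27.9  -3.7  18.3] [ 64.9  99.4 129.6]
```

```bash
cat >> h.py <<'E'
def feel(n=8):
    F=[]; 
    for _ in range(n): env.get_image("top"); s=env.get_state(); F.append(np.r_[s["ft_force"],s["ft_torque"]])
    T=Tt(s); F=np.array(F); a=F.mean(0); f=T[:3,:3].T@a[:3]; m=T[:3,:3].T@a[3:]
    print("t",s["time_s"].round(2) if hasattr(s["time_s"],"round") else s["time_s"],"tool F",f.round(2),"sd",F.std(0)[:3].round(2),"M",m.round(3),"pos",np.round(s["tool_pos"],2),"yaw",np.degrees(np.arctan2(T[1,0],T[0,0])).round(2),"open",round(s["opening"],3))
    return f,m
E
python3 -m creep '0 -10.7 0 3.3;0 0 20 0;0 0 40 0;0 0 40 0;0 0 30 0'; python3 -m creep '0 0 16 0;10 0 0 0;8 0 0 0;0 0 0 0;0 0 0 0'
python3 -c "
from h import *
feel(5)"
```

```text
time_s: 9.7
tool_pos: [505.6, -308.9, 148.2]
orientation: [-0.001, 0.779, 0.627, -0.0]
ft_force: [0.7, 0.4, -5.3]
opening: 0.344
finger_force: 45.0
time_s: 10.32
tool_pos: [510.4, -292.2, 135.1]
orientation: [0.001, 0.78, 0.626, 0.0]
ft_force: [0.5, -0.2, -4.0]
opening: 0.345
finger_force: 45.0
t 10.575 tool F [-0.39  0.19  4.47] sd [0.5  0.56 0.58] M [ 0.045 -0.153  0.017] pos [ 509.95 -292.23  134.3 ] yaw 77.41 open 0.346
```

```bash
python3 -m creep '5 0 0 0;4 0 0 0;1 0 0 0;1 0 0 0;0 0 0 0'; python3 -m creep '1 0 0 0;0 0 0 0'; python3 -m creep '1 0 0 0;0 0 0 0';python3 -c "
from h import *
feel(4)"
```

```text
time_s: 11.2
tool_pos: [512.4, -281.2, 134.2]
orientation: [0.0, 0.78, 0.625, 0.0]
ft_force: [1.0, 0.4, -4.5]
opening: 0.347
finger_force: 45.0
time_s: 11.45
tool_pos: [512.6, -280.3, 134.2]
orientation: [-0.0, 0.78, 0.625, 0.0]
ft_force: [-0.6, -0.2, -5.0]
opening: 0.344
finger_force: 45.0
time_s: 11.7
tool_pos: [512.8, -279.3, 134.2]
orientation: [-0.0, 0.78, 0.625, 0.0]
ft_force: [-0.3, 0.3, -4.5]
opening: 0.343
finger_force: 45.0
t 11.9 tool F [ 0.02 -0.1   4.59] sd [0.13 0.53 0.4 ] M [ 0.04  -0.158 -0.007] pos [ 512.79 -279.34  134.18] yaw 77.42 open 0.342
```

```bash
python3 -m creep '0 0 1 0;1 0 0 0;0 0 0 0'; python3 -m creep '1 0 0 0;0 0 0 0'; python3 -m creep '1 0 0 0;0 0 0 0';python3 -c "
from h import *
feel(4)"
```

```text
time_s: 12.28
tool_pos: [513.0, -278.3, 133.2]
orientation: [-0.0, 0.78, 0.625, 0.0]
ft_force: [-0.0, -0.1, -4.5]
opening: 0.348
finger_force: 45.0
time_s: 12.52
tool_pos: [513.3, -277.3, 133.2]
orientation: [-0.0, 0.78, 0.625, 0.0]
ft_force: [0.1, 0.0, -3.3]
opening: 0.347
finger_force: 45.0
time_s: 12.78
tool_pos: [513.5, -276.3, 133.2]
orientation: [-0.0, 0.78, 0.625, 0.0]
ft_force: [-0.7, 0.3, -5.0]
opening: 0.347
finger_force: 45.0
t 12.975 tool F [0.11 0.28 4.7 ] sd [0.23 0.15 0.6 ] M [ 0.054 -0.136  0.018] pos [ 513.45 -276.43  133.2 ] yaw 77.41 open 0.348
```

```bash
python3 -m creep '1 0 0 0;0 0 0 0'; python3 -m creep '1 0 0 0;0 0 0 0';python3 -c "
from h import *
feel(4)"
```

```text
time_s: 13.22
tool_pos: [513.7, -275.3, 133.2]
orientation: [-0.0, 0.78, 0.625, 0.0]
ft_force: [0.3, 0.3, -5.1]
opening: 0.344
finger_force: 45.0
time_s: 13.48
tool_pos: [513.9, -274.4, 133.2]
orientation: [-0.0, 0.78, 0.625, 0.0]
ft_force: [-1.1, -0.3, -4.6]
opening: 0.344
finger_force: 45.0
t 13.675 tool F [-0.04 -0.03  4.43] sd [0.24 0.41 0.39] M [ 0.044 -0.148 -0.008] pos [ 513.91 -274.43  133.18] yaw 77.42 open 0.343
```

```bash
python3 -m creep '0.7 0 0 0;0 0 0 0'; python3 -m creep '0.7 0 0 0;0 0 0 0';python3 -c "
from h import *
feel(4)"
```

```text
time_s: 13.92
tool_pos: [514.0, -274.0, 133.2]
orientation: [0.0, 0.78, 0.625, -0.0]
ft_force: [-0.5, -1.6, -4.4]
opening: 0.343
finger_force: 45.0
time_s: 14.18
tool_pos: [514.0, -273.6, 133.2]
orientation: [0.0, 0.78, 0.625, -0.0]
ft_force: [-1.1, -5.3, -5.3]
opening: 0.343
finger_force: 45.0
t 14.375 tool F [-5.18 -0.86  5.56] sd [0.45 0.38 0.29] M [ 0.17  -1.054 -0.01 ] pos [ 514.04 -273.62  133.18] yaw 77.42 open 0.346
```

```bash
python3 -m creep '-1.2 0 0 0;0 -1.5 1.5 0;1 0 0 0;0 0 0 0'; python3 -m creep '1 0 0 0;0 0 0 0;0 0 0 0';python3 -c "
from h import *
feel(4)"
```

```text
time_s: 14.88
tool_pos: [512.8, -272.6, 131.7]
orientation: [-0.0, 0.78, 0.625, 0.0]
ft_force: [0.5, 0.6, -4.2]
opening: 0.341
finger_force: 45.0
time_s: 15.25
tool_pos: [513.0, -272.0, 131.7]
orientation: [0.0, 0.78, 0.625, 0.0]
ft_force: [0.6, -0.3, -4.8]
opening: 0.345
finger_force: 45.0
t 15.45 tool F [-0.08  0.18  4.62] sd [0.36 0.31 0.16] M [ 0.045 -0.198  0.016] pos [ 512.92 -271.99  131.68] yaw 77.41 open 0.348
```

```bash
python3 -m creep '0.7 0 0 0;0 0 0 0'; python3 -m creep '0.7 0 0 0;0 0 0 0';python3 -c "
from h import *
feel(4)"
```

```text
time_s: 15.7
tool_pos: [513.0, -271.5, 131.7]
orientation: [0.0, 0.78, 0.625, -0.0]
ft_force: [-0.7, -2.4, -4.7]
opening: 0.342
finger_force: 45.0
time_s: 15.95
tool_pos: [513.1, -271.2, 131.7]
orientation: [0.0, 0.78, 0.625, -0.0]
ft_force: [-2.1, -4.8, -4.8]
opening: 0.348
finger_force: 45.0
t 16.15 tool F [-4.85 -0.76  5.55] sd [0.31 0.2  0.49] M [ 0.181 -1.045 -0.049] pos [ 513.06 -271.17  131.68] yaw 77.41 open 0.347
```

```bash
python3 -m creep '-1.2 0 0 0;0 -1.1 1.4 0;1 0 0 0;0 0 0 0'; python3 -m creep '1 0 0 0;0 0 0 0'; python3 -m creep '0.7 0 0 0;0 0 0 0';python3 -c "
from h import *
feel(4)"
```

```text
time_s: 16.65
tool_pos: [512.2, -270.2, 130.3]
orientation: [-0.0, 0.78, 0.625, 0.0]
ft_force: [-0.3, -0.6, -4.4]
opening: 0.342
finger_force: 45.0
time_s: 16.9
tool_pos: [512.4, -269.4, 130.3]
orientation: [-0.0, 0.78, 0.625, 0.0]
ft_force: [-0.7, 0.0, -5.0]
opening: 0.347
finger_force: 45.0
time_s: 17.15
tool_pos: [512.5, -268.9, 130.3]
orientation: [-0.0, 0.78, 0.625, 0.0]
ft_force: [-0.2, 0.1, -4.5]
opening: 0.341
finger_force: 45.0
t 17.35 tool F [-0.25 -0.12  4.06] sd [0.58 0.34 0.03] M [ 0.035 -0.185 -0.023] pos [ 512.46 -268.93  130.29] yaw 77.42 open 0.347
```

```bash
python3 -m creep '0.7 0 0 0;0 0 0 0'; python3 -m creep '0.7 0 0 0;0 0 0 0';python3 -c "
from h import *
feel(4)"
```

```text
time_s: 17.6
tool_pos: [512.7, -268.2, 130.3]
orientation: [0.0, 0.78, 0.625, 0.0]
ft_force: [0.1, 0.4, -4.9]
opening: 0.345
finger_force: 45.0
time_s: 17.85
tool_pos: [512.8, -267.5, 130.3]
orientation: [-0.0, 0.78, 0.625, 0.0]
ft_force: [-0.3, 0.7, -4.0]
opening: 0.342
finger_force: 45.0
t 18.05 tool F [ 0.21 -0.12  4.42] sd [0.2  0.77 0.18] M [ 0.068 -0.164  0.002] pos [ 512.79 -267.55  130.29] yaw 77.42 open 0.344
```

```bash
python3 -m creep '1 0 0 0;1 0 0 0;0 0 0 0'; python3 -m creep '1 0 0 0;1 0 0 0;0 0 0 0'; python3 -c "
from h import *
feel(4)"
```

```text
time_s: 18.42
tool_pos: [513.2, -265.5, 130.3]
orientation: [-0.0, 0.78, 0.625, 0.0]
ft_force: [0.3, -0.1, -5.4]
opening: 0.346
finger_force: 45.0
time_s: 18.8
tool_pos: [513.7, -263.5, 130.3]
orientation: [-0.0, 0.78, 0.625, 0.0]
ft_force: [0.2, 0.6, -4.1]
opening: 0.343
finger_force: 45.0
t 19.0 tool F [ 0.18 -0.03  4.13] sd [0.39 0.54 0.28] M [ 0.056 -0.122  0.002] pos [ 513.64 -263.65  130.29] yaw 77.42 open 0.345
```

```bash
python3 -m creep '1.5 0 0 0;1.5 0 0 0;0 0 0 0'; python3 -m creep '1.5 0 0 0;1.5 0 0 0;0 0 0 0';  python3 -m creep '1.5 0 0 0;1.5 0 0 0;0 0 0 0'; python3 -c "
from h import *
feel(4)"
```

```text
time_s: 19.38
tool_pos: [514.3, -260.5, 130.3]
orientation: [-0.0, 0.78, 0.625, 0.0]
ft_force: [0.4, 0.2, -4.3]
opening: 0.344
finger_force: 45.0
time_s: 19.75
tool_pos: [515.0, -257.6, 130.3]
orientation: [-0.0, 0.78, 0.625, 0.0]
ft_force: [-0.3, 0.1, -4.3]
opening: 0.346
finger_force: 45.0
time_s: 20.12
tool_pos: [515.6, -254.7, 130.3]
orientation: [-0.0, 0.78, 0.625, 0.0]
ft_force: [0.4, -0.3, -4.6]
opening: 0.348
finger_force: 45.0
t 20.325 tool F [-0.14 -0.04  4.17] sd [0.48 0.55 0.37] M [ 0.03  -0.136  0.005] pos [ 515.6  -254.89  130.29] yaw 77.42 open 0.345
```

```bash
python3 -m creep '1.5 0 0 0;1.5 0 0 0;0 0 0 0'; python3 -m creep '1.5 0 0 0;1.5 0 0 0;0 0 0 0';  python3 -m creep '1.5 0 0 0;1.5 0 0 0;0 0 0 0';python3 -m creep '1.5 0 0 0;1.5 0 0 0;0 0 0 0'; python3 -c "
from h import *
feel(4)"
```

```text
time_s: 20.7
tool_pos: [516.3, -251.7, 130.3]
orientation: [-0.0, 0.78, 0.625, 0.0]
ft_force: [-0.0, 0.0, -3.6]
opening: 0.347
finger_force: 45.0
time_s: 21.08
tool_pos: [517.0, -248.8, 130.3]
orientation: [-0.0, 0.78, 0.625, 0.0]
ft_force: [-0.1, -0.4, -3.9]
opening: 0.343
finger_force: 45.0
time_s: 21.45
tool_pos: [517.6, -245.9, 130.3]
orientation: [-0.0, 0.78, 0.625, 0.0]
ft_force: [-0.4, 0.2, -4.1]
opening: 0.339
finger_force: 45.0
time_s: 21.82
tool_pos: [518.3, -243.0, 130.3]
orientation: [-0.0, 0.78, 0.625, 0.0]
ft_force: [-0.1, 0.6, -5.3]
opening: 0.346
finger_force: 45.0
t 22.025 tool F [-0.12  0.07  4.61] sd [0.68 0.28 0.52] M [ 0.028 -0.184 -0.014] pos [ 518.23 -243.19  130.29] yaw 77.42 open 0.348
```

```bash
python3 -m creep '1.5 0 0 0;1.5 0 0 0;0 0 0 0'; python3 -m creep '1.5 0 0 0;1.5 0 0 0;0 0 0 0';  python3 -m creep '1 0 0 0;1 0 0 0;0 0 0 0'; python3 -m creep '1 0 0 0;0 0 0 0'; python3 -c "
from h import *
feel(4)"
```

```text
time_s: 22.4
tool_pos: [518.9, -240.0, 130.3]
orientation: [-0.0, 0.78, 0.625, 0.0]
ft_force: [-0.6, 0.2, -4.0]
opening: 0.342
finger_force: 45.0
time_s: 22.78
tool_pos: [519.5, -237.1, 130.3]
orientation: [-0.0, 0.78, 0.625, 0.0]
ft_force: [0.3, 0.3, -4.3]
opening: 0.342
finger_force: 45.0
time_s: 23.15
tool_pos: [520.0, -235.2, 130.3]
orientation: [-0.0, 0.78, 0.625, 0.0]
ft_force: [-0.4, 0.1, -4.3]
opening: 0.341
finger_force: 45.0
time_s: 23.4
tool_pos: [520.2, -234.3, 130.3]
orientation: [-0.0, 0.78, 0.625, 0.0]
ft_force: [0.7, -0.7, -4.6]
opening: 0.343
finger_force: 45.0
t 23.6 tool F [-0.21  0.05  4.18] sd [0.3  0.18 0.16] M [ 0.067 -0.147  0.005] pos [ 520.19 -234.35  130.3 ] yaw 77.42 open 0.342
```

```bash
python3 -m creep '0.7 0 0 0;0 0 0 0'; python3 -m creep '0.7 0 0 0;0 0 0 0';  python3 -m creep '0.7 0 0 0;0 0 0 0'; python3 -c "
from h import *
feel(3)"
```

```text
time_s: 23.85
tool_pos: [520.3, -233.6, 130.3]
orientation: [-0.0, 0.78, 0.625, 0.0]
ft_force: [0.2, 0.3, -5.3]
opening: 0.344
finger_force: 45.0
time_s: 24.1
tool_pos: [520.5, -232.9, 130.3]
orientation: [-0.0, 0.78, 0.625, 0.0]
ft_force: [-0.4, -0.4, -3.9]
opening: 0.346
finger_force: 45.0
time_s: 24.35
tool_pos: [520.7, -232.2, 130.3]
orientation: [-0.0, 0.78, 0.625, 0.0]
ft_force: [-0.0, -0.2, -4.0]
opening: 0.346
finger_force: 45.0
t 24.5 tool F [-0.34  0.05  4.45] sd [0.27 0.57 0.19] M [ 0.057 -0.14  -0.012] pos [ 520.64 -232.31  130.29] yaw 77.42 open 0.345
```

```bash
python3 -m creep '0.7 0 0 0;0 0 0 0'; python3 -m creep '0.7 0 0 0;0 0 0 0';  python3 -m creep '0.7 0 0 0;0 0 0 0'; python3 -c "
from h import *
feel(3)"
```

```text
time_s: 24.75
tool_pos: [520.8, -231.5, 130.3]
orientation: [-0.0, 0.78, 0.625, 0.0]
ft_force: [0.1, 0.2, -5.1]
opening: 0.346
finger_force: 45.0
time_s: 25.0
tool_pos: [520.9, -231.2, 130.3]
orientation: [0.0, 0.78, 0.625, -0.0]
ft_force: [-0.6, -2.3, -5.1]
opening: 0.346
finger_force: 45.0
time_s: 25.25
tool_pos: [520.9, -231.0, 130.4]
orientation: [0.0, 0.78, 0.625, -0.0]
ft_force: [-0.9, -5.0, -4.0]
opening: 0.348
finger_force: 45.0
t 25.4 tool F [-5.2  -0.8   4.78] sd [0.33 0.63 0.28] M [ 0.189 -0.985 -0.067] pos [ 520.96 -231.04  130.36] yaw 77.42 open 0.345
```

Home: at the shoulder the axial force rises to about 5 N with almost no sideways force. I'll press slightly more, check, then draw out and carry it over the block to the other mouth.

```bash
python3 -m creep '0.4 0 0 0;0 0 0 0;0 0 0 0'; python3 -m creep '-0.4 0 0 0;-1 0 0 0;-1.5 0 0 0;-2 0 0 0;0 0 0 0'; python3 -m creep '-5 0 0 0;-5 0 0 0;-5 0 0 0;-5 0 0 0;-5 0 0 0';python3 -m creep '-5 0 0 0;-5 0 0 0;-5 0 0 0;-10 0 0 0;-10 0 0 0'; python3 -m creep '0 0 0 0;0 0 0 0'
```

```text
time_s: 25.78
tool_pos: [521.0, -231.0, 130.4]
orientation: [0.001, 0.78, 0.625, -0.001]
ft_force: [-2.8, -5.7, -5.0]
opening: 0.343
finger_force: 45.0
time_s: 26.4
tool_pos: [520.1, -234.6, 130.3]
orientation: [-0.0, 0.78, 0.625, 0.0]
ft_force: [-0.4, 0.2, -3.5]
opening: 0.343
finger_force: 45.0
time_s: 27.02
tool_pos: [514.6, -259.5, 130.3]
orientation: [-0.0, 0.78, 0.625, 0.0]
ft_force: [-0.3, 0.7, -4.6]
opening: 0.347
finger_force: 45.0
time_s: 27.65
tool_pos: [506.9, -293.9, 130.3]
orientation: [0.0, 0.78, 0.625, 0.0]
ft_force: [0.3, -0.1, -3.9]
opening: 0.344
finger_force: 45.0
time_s: 27.9
tool_pos: [507.0, -293.2, 130.2]
orientation: [-0.0, 0.78, 0.625, 0.0]
ft_force: [-0.1, -0.2, -4.5]
opening: 0.349
finger_force: 45.0
```

```bash
python3 -m creep '0 0 -25 0;0 0 -35 0;0 0 -25 0;0 0 0 0'; python3 -m creep '21 0 0 0;40 0 0 0;40 0 0 0;40 0 0 0;40 0 0 0';python3 -m creep '21 0 0 0;20 0 0 0;0 0 25 0;0 0 35 0;0 0 15 0';python3 -m creep '0 0 10 0;0 0 0 0;0 0 0 0'; python3 -c "
from h import *
feel(3)"
```

```text
time_s: 28.4
tool_pos: [507.9, -293.4, 217.2]
orientation: [0.002, 0.78, 0.626, 0.001]
ft_force: [-0.3, -0.6, -4.3]
opening: 0.342
finger_force: 45.0
time_s: 29.02
tool_pos: [545.9, -113.8, 213.6]
orientation: [-0.002, 0.78, 0.626, -0.001]
ft_force: [1.0, 0.2, -4.5]
opening: 0.34
finger_force: 45.0
time_s: 29.65
tool_pos: [554.1, -75.7, 137.8]
orientation: [-0.002, 0.78, 0.625, -0.001]
ft_force: [0.4, 0.9, -4.1]
opening: 0.345
finger_force: 45.0
time_s: 30.02
tool_pos: [556.0, -76.7, 131.2]
orientation: [0.001, 0.78, 0.625, 0.001]
ft_force: [-0.1, 0.3, -4.7]
opening: 0.345
finger_force: 45.0
t 30.175 tool F [-0.06  0.25  4.31] sd [0.24 0.52 0.48] M [ 0.026 -0.181 -0.016] pos [555.81 -76.7  131.17] yaw 77.41 open 0.341
```

```bash
python3 -m creep '-5 0 0 0;-4 -0.4 0.8 0;-1 0 0 0;0 0 0 0';python3 -m creep '-1 0 0 0;0 0 0 0'; python3 -c "
from h import *
f,m=feel(3)
T=Tt();d=T[:3,3]-np.array([520.9,-231,130.3]);print((T[:3,:3].T@d).round(2))"
```

```text
time_s: 30.68
tool_pos: [552.8, -86.4, 129.5]
orientation: [-0.0, 0.78, 0.625, 0.0]
ft_force: [0.1, -0.4, -4.2]
opening: 0.343
finger_force: 45.0
time_s: 30.92
tool_pos: [552.6, -87.2, 129.5]
orientation: [-0.0, 0.78, 0.625, 0.0]
ft_force: [-0.0, -0.3, -4.8]
opening: 0.346
finger_force: 45.0
t 31.075 tool F [0.29 0.1  3.99] sd [0.29 0.63 0.12] M [ 0.03  -0.158  0.014] pos [552.63 -87.13 129.49] yaw 77.42 open 0.341
[147.33  -0.36   0.83]
```

```bash
python3 -m creep '-2 0.4 -0.8 0;-2 0 0 0;-2 0 0 0;0 0 0 0';python3 -m creep '-1 0 0 0;0 0 0 0';python3 -m creep '-1 0 0 0;0 0 0 0'; python3 -c "
from h import *
f,m=feel(3)
T=Tt();d=T[:3,3]-np.array([520.9,-231,130.3]);print((T[:3,:3].T@d).round(2))"
```

```text
time_s: 31.58
tool_pos: [551.7, -93.3, 130.3]
orientation: [-0.0, 0.78, 0.625, 0.0]
ft_force: [-1.3, 0.3, -4.7]
opening: 0.345
finger_force: 45.0
time_s: 31.82
tool_pos: [551.5, -94.1, 130.3]
orientation: [-0.0, 0.78, 0.625, 0.0]
ft_force: [-0.1, 0.3, -3.6]
opening: 0.347
finger_force: 45.0
time_s: 32.08
tool_pos: [551.3, -95.1, 130.3]
orientation: [-0.0, 0.78, 0.625, 0.0]
ft_force: [0.5, 0.1, -3.9]
opening: 0.344
finger_force: 45.0
t 32.225 tool F [-0.16 -0.02  4.4 ] sd [0.1  0.35 0.46] M [ 0.058 -0.151  0.009] pos [551.26 -95.08 130.32] yaw 77.42 open 0.34
[ 1.3927e+02  2.0000e-02 -0.0000e+00]
```

```bash
python3 -m creep '-0.7 0 0 0;0 0 0 0';python3 -m creep '-0.7 0 0 0;0 0 0 0';python3 -m creep '-0.6 0 0 0;0 0 0 0'; python3 -c "
from h import *
f,m=feel(3)
T=Tt();d=T[:3,3]-np.array([520.9,-231,130.3]);print((T[:3,:3].T@d).round(2))"
```

```text
time_s: 32.48
tool_pos: [551.1, -95.8, 130.3]
orientation: [-0.0, 0.78, 0.625, 0.0]
ft_force: [0.5, -0.5, -4.8]
opening: 0.346
finger_force: 45.0
time_s: 32.72
tool_pos: [551.0, -96.5, 130.3]
orientation: [-0.0, 0.78, 0.625, 0.0]
ft_force: [-0.9, 0.2, -4.3]
opening: 0.342
finger_force: 45.0
time_s: 32.98
tool_pos: [550.9, -96.9, 130.3]
orientation: [-0.0, 0.78, 0.625, 0.0]
ft_force: [-0.2, 1.4, -5.2]
opening: 0.347
finger_force: 45.0
t 33.125 tool F [ 1.25 -0.01  5.2 ] sd [0.2  0.32 0.16] M [ 0.021  0.046 -0.029] pos [550.88 -96.91 130.3 ] yaw 77.42 open 0.347
[1.374e+02 5.000e-02 4.000e-02]
```

```bash
python3 -m creep '-0.7 0 0.2 0;0 0 0 0'; python3 -c "
from h import *
f,m=feel(3)"
```

```text
time_s: 33.38
tool_pos: [550.8, -97.2, 130.1]
orientation: [-0.0, 0.78, 0.625, 0.0]
ft_force: [1.9, 5.0, -4.5]
opening: 0.345
finger_force: 45.0
t 33.525 tool F [4.87 0.67 4.16] sd [0.19 0.37 0.01] M [-0.061  0.665 -0.013] pos [550.82 -97.23 130.14] yaw 77.42 open 0.342
```

```bash
python3 -m creep '-0.6 0 0 0;-0.35 0 0 0;0 0 0 0'; python3 -c "
from h import *
f,m=feel(3)"
```

```text
time_s: 33.9
tool_pos: [550.8, -97.4, 130.2]
orientation: [-0.001, 0.78, 0.625, 0.001]
ft_force: [3.3, 8.8, -4.4]
opening: 0.346
finger_force: 45.0
t 34.05 tool F [9.47 1.35 3.97] sd [0.32 0.18 0.21] M [-0.069  1.229  0.005] pos [550.77 -97.43 130.17] yaw 77.42 open 0.342
```

```bash
python3 -m creep '-0.05 0 0 0;0 0 0 0;0 0 0 0;0 0 0 0;0 0 0 0';python3 -m creep '0 0 0 0;0 0 0 0;0 0 0 0;0 0 0 0;0 0 0 0'; python3 -c "
from h import *
f,m=feel(2)"; python3 -m creep '-0.0 0 0 0;2 0 -0.2 0;3 0 0 0;10 0 0 0;20 0 0 0'; python3 -m creep '0 0 0 0;0 0 0 0'
```

```text
time_s: 34.67
tool_pos: [550.7, -97.4, 130.1]
orientation: [-0.001, 0.78, 0.625, 0.001]
ft_force: [3.0, 8.9, -4.1]
opening: 0.344
finger_force: 45.0
time_s: 35.3
tool_pos: [550.7, -97.5, 130.2]
orientation: [-0.001, 0.78, 0.625, 0.001]
ft_force: [2.5, 9.1, -3.6]
opening: 0.343
finger_force: 45.0
t 35.4 tool F [9.54 0.81 4.25] sd [0.03 0.41 0.85] M [-0.08   1.278  0.053] pos [550.77 -97.44 130.16] yaw 77.42 open 0.345
time_s: 36.02
tool_pos: [558.2, -64.2, 130.3]
orientation: [0.0, 0.781, 0.625, -0.0]
ft_force: [1.4, 0.8, -3.4]
opening: 0.345
finger_force: 45.0
time_s: 36.28
tool_pos: [558.1, -64.0, 130.3]
orientation: [-0.0, 0.78, 0.626, -0.0]
ft_force: [0.1, 0.0, -4.8]
opening: 0.349
finger_force: 45.0
```

```bash
python3 -m creep '0 0 -30 0;0 0 -40 0;0 0 -20 0;39 -17.3 0 0;39 -17.3 0 0'; python3 -m creep '39 -17.3 0 0;39 -17.3 0 0;39 -17.4 0 0;0 0 0 -10;0 0 0 -10'; python3 -m creep '0 0 0 -10;0 0 0 -4;0 0 0 0;0 0 0 0'
python3 - <<'E'
from h import *
feel(3); p=shot("wrist"); T=Tt(); P=cloud(p); save(p,"w5.png")
d=np.array([516.1,145.4,90.2])-T[:3,3]; print("to go",(T[:3,:3].T@d).round(2))
Q=((P-T[:3,3])@T[:3,:3]); m=(Q[...,2]<75)&(Q[...,2]>10)&(Q[...,0]>25)&(abs(Q[...,1])<22); q=Q[m]
for x in (30,38,42,50,60,70,80):
    b=q[abs(q[:,0]-x)<2]; print(x,np.percentile(b[:,1],[2,98]).round(1),np.percentile(b[:,2],[2,10]).round(1))
print(q[:,0].max())
E
```

```text
time_s: 36.9
tool_pos: [541.1, 19.4, 220.6]
orientation: [0.0, 0.781, 0.625, 0.0]
ft_force: [0.1, 0.8, -4.1]
opening: 0.346
finger_force: 45.0
time_s: 37.52
tool_pos: [515.8, 145.1, 220.3]
orientation: [0.0, 0.657, 0.754, -0.0]
ft_force: [-0.3, 0.8, -4.7]
opening: 0.344
finger_force: 45.0
time_s: 38.02
tool_pos: [516.0, 144.5, 220.3]
orientation: [0.0, 0.564, 0.826, 0.0]
ft_force: [-0.7, -0.6, -4.7]
opening: 0.345
finger_force: 45.0
t 38.175 tool F [0.22 0.15 4.55] sd [0.4  0.31 0.37] M [ 0.052 -0.075 -0.011] pos [516.04 144.58 220.33] yaw 111.37 open 0.344
to go [  0.72   0.33 130.13]
30 [-15.2  15.2] [30.  30.8]
38 [-15.3  15.4] [29.9 31.1]
42 [-15.4  15.3] [32.  34.8]
50 [-11.  11.] [35.9 36.5]
60 [-11.2  11.2] [35.9 36.5]
70 [-10.9  10.9] [35.7 36.4]
80 [-11.  11.] [35.9 36.5]
86.10148120097143
```

View pics/w5.png

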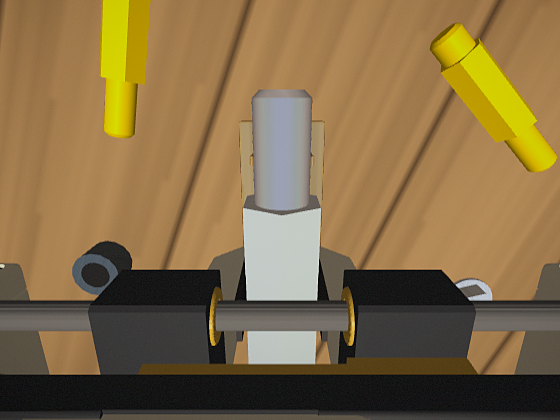

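The gauge hasn't slipped and hangs squarely above its rest (board edges at 240 and 325, gauge at 281). I'll lower it.

```bash
python3 -m creep '0.7 0.3 30 0;0 0 40 0;0 0 30 0;0 0 15 0;0 0 7 0'; python3 -m creep '0 0 4 0;0 0 0 0;0 0 0 0'; python3 -m creep '0 0 1 0;0 0 0 0;0 0 1 0;0 0 0 0'; python3 -c "
from h import *
f,m=feel(3)"
```

```text
time_s: 38.85
tool_pos: [516.3, 145.4, 98.0]
orientation: [-0.0, 0.563, 0.826, 0.0]
ft_force: [-0.2, 0.4, -4.1]
opening: 0.342
finger_force: 45.0
time_s: 39.22
tool_pos: [516.5, 145.5, 95.1]
orientation: [0.001, 0.563, 0.826, 0.001]
ft_force: [1.0, 0.7, -4.3]
opening: 0.344
finger_force: 45.0
time_s: 39.72
tool_pos: [516.0, 145.4, 92.2]
orientation: [-0.0, 0.563, 0.826, -0.0]
ft_force: [-0.1, -0.1, -4.7]
opening: 0.346
finger_force: 45.0
t 39.875 tool F [ 0.3  -0.62  3.77] sd [0.58 0.1  0.4 ] M [ 0.059 -0.098 -0.018] pos [516.08 145.4   92.3 ] yaw 111.42 open 0.345
```

```bash
python3 -m creep '0 0 1 0;0 0 0 0'; python3 -m creep '0 0 0.5 0;0 0 0 0';python3 -m creep '0 0 0.5 0;0 0 0 0';python3 -c "
from h import *
f,m=feel(3)"
```

```text
time_s: 40.12
tool_pos: [516.0, 145.4, 91.2]
orientation: [-0.0, 0.563, 0.826, -0.0]
ft_force: [0.4, -0.2, -3.9]
opening: 0.345
finger_force: 45.0
time_s: 40.38
tool_pos: [516.0, 145.4, 90.8]
orientation: [-0.0, 0.563, 0.826, 0.0]
ft_force: [0.8, -0.3, -4.1]
opening: 0.343
finger_force: 45.0
time_s: 40.62
tool_pos: [516.1, 145.4, 90.4]
orientation: [0.0, 0.563, 0.826, 0.0]
ft_force: [0.1, 0.0, -3.5]
opening: 0.344
finger_force: 45.0
t 40.775 tool F [ 0.21 -0.64  3.53] sd [0.24 0.39 0.4 ] M [ 0.068 -0.1    0.007] pos [516.1 145.4  90.4] yaw 111.42 open 0.346
```

```bash
python3 -m creep '0 0 0.4 0;0 0 0 0'; python3 -m creep '0 0 0.3 0;0 0 0 0';python3 -c "
from h import *
f,m=feel(3)"
```

```text
time_s: 41.02
tool_pos: [516.1, 145.4, 90.4]
orientation: [0.0, 0.563, 0.826, 0.0]
ft_force: [-2.2, -0.7, 3.6]
opening: 0.349
finger_force: 45.0
time_s: 41.28
tool_pos: [516.1, 145.4, 90.4]
orientation: [0.0, 0.563, 0.826, 0.0]
ft_force: [-4.5, -0.6, 7.1]
opening: 0.347
finger_force: 45.0
t 41.425 tool F [ 0.28 -3.43 -6.35] sd [0.1  0.27 0.67] M [ 0.6   -0.017 -0.019] pos [516.1  145.39  90.32] yaw 111.42 open 0.348
```

Seated on the notches. I'll relax the push, then release gently.

```bash
python3 -m creep '0 -0.2 -0.4 0;0 0 0 0;0 0 0 0' - 10; python3 -m creep '0 0 0 0;0 0 0 0;0 0 0 0' - 3;python3 -m creep '0 0 0 0;0 0 0 0;0 0 0 0' 40; python3 -m creep '0 0 0 0;0 0 0 0;0 0 0 0;0 0 0 0' 70;  python3 -m creep '0 0 -3 0;0 0 -10 0;0 0 -30 0;0 0 -40 0;0 0 -40 0'; python3 -m creep '0 0 -40 0;0 0 -40 0;0 0 0 0;0 0 0 0'
python3 - <<'E'
from h import *
p=shot("wrist"); save(p,"w6.png"); P=cloud(p);T=Tt()
Q,W,st=fitgauge(P,p["img"],T); print(st,Q.min(0).round(1),Q.max(0).round(1),W[:,2].max())
h=np.nanmax; 
for x in (-55,-30,0,30,60): b=W[abs(Q[:,0]-x)<2]; print(x,np.percentile(b[:,2],98).round(1))
E
```

```text
time_s: 41.8
tool_pos: [516.1, 145.4, 90.3]
orientation: [0.0, 0.563, 0.826, 0.0]
ft_force: [-2.0, 0.0, 6.0]
opening: 0.346
finger_force: 10.0
time_s: 42.18
tool_pos: [516.0, 145.4, 90.1]
orientation: [0.0, 0.563, 0.826, 0.0]
ft_force: [-1.7, -0.8, 4.0]
opening: 0.349
finger_force: 3.0
time_s: 42.55
tool_pos: [515.9, 145.3, 89.8]
orientation: [-0.0, 0.563, 0.826, -0.0]
ft_force: [0.7, 0.7, -0.7]
opening: 0.438
finger_force: 0.0
time_s: 43.05
tool_pos: [515.9, 145.3, 90.0]
orientation: [0.0, 0.563, 0.826, 0.0]
ft_force: [-0.1, 0.3, 1.0]
opening: 0.755
finger_force: 0.0
time_s: 43.68
tool_pos: [515.8, 145.3, 215.0]
orientation: [0.0, 0.563, 0.826, 0.0]
ft_force: [0.6, 0.3, 0.3]
opening: 0.76
finger_force: 0.0
time_s: 44.18
tool_pos: [515.4, 145.3, 292.8]
orientation: [-0.0, 0.563, 0.826, -0.0]
ft_force: [-0.2, -0.1, -1.1]
opening: 0.76
finger_force: 0.0
[ 266   93   33  146 4087] [-61.6 -15.  230.4] [ 85.5  17.1 251. ] 61.79734915354612
-55 56.0
-30 60.4
0 60.0
30 60.3
60 54.4
```

View pics/w6.png

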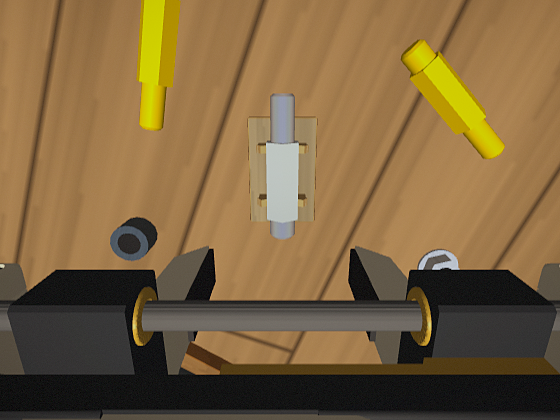

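The gauge lies level and square in its rest at (281,180), same height as at the start. The gripper is clear and nothing else has moved.

```bash
python3 -c "
from workcell import env
print(env.finish_job())"
```

```text
the job is handed in; nothing more can be done
None
```

I handed the job in at about 44 s: the go end went fully home and came out, the no-go end was refused under about 9.5 N held for over a second, and the gauge is back in its rest, with measured contact forces on it staying at about 12 N or less.

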